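Press home the terminals of the load boxes and put them on soak

TASK

Swing the bench supply's lever to idle at the red mark first, before pressing anything. Then, for every aluminium box on the bench, press its red and its black terminal fully home by pushing each end against the steel bracket, turning the box round between the two passes (never push a terminal in with the gripper or against the supply), and stand it flat on its underside in the green tray. When all are in the tray, set the lever to the green 60-degree mark, within about 5 degrees, leaving the rest of the bench undisturbed.

Things in the scene. Friction and masses are not known exactly. Their poses are not given: they have to be found in the camera images.
- bracket: bent steel bracket bolted to the bench, the press stop. Its upright plate is 110 wide x 55 high x 8 thick and bears against pushes towards its +x. Origin: foot of the middle of its flat working face; the face looks along the bracket's -x (roughly towards the robot), y runs along the face, z up. A foot plate lies behind the plate, nothing in front.
- tray: shallow green soak tray fixed to the bench, 170 (its x) x 300 (y) outside, rim 12 high and 5 thick, floor about 5 mm thick. Origin: centre of the underside.
- supply: grey bench supply fixed to the bench, 130 (x) x 150 (y) x 80 high, with a flat-swinging lever on top over a black dial with a red idle mark and a green mark. Origin: on the bench directly below the lever's hinge, 45 mm behind the front face; front looks along its -x.
- lever (a joint): angle of the supply's lever, rad, swinging flat about a vertical axis from 0 (idle stop, red mark) to 2.094; grows anticlockwise seen from above. From the hinge the arm points at 2.094 + angle, measured from the supply's +x: 0 is front-left; the green mark, 60 degrees = 1.047 rad, is straight to the front (-x). Stays where left; takes about 2 N at the knob.
- lever_knob (a point): the lever's upright orange knob, 22 diameter x 38 tall, 65 mm from the hinge; this point is on the knob's axis 115 mm above the bench, 14 mm below the knob's top. Supply's top is at 80 mm, lever arm up to 94 mm.
- lever_hinge (a point): point on the lever's vertical hinge axis, 115 mm above the bench.
- box1: die-cast aluminium box 76 long (x) x 45 wide (y) x 38 high, 0.3 kg, red and black lid patches; may be absent. Origin: centre of underside, z up. Round terminals 16 diameter in mid end faces, 19 above the underside: red at +x, black at -x, each 15 proud as delivered (106 tip to tip), 3 when home. Each slides in at about 7 N and stays.
- box1_red (a joint): how far the red terminal of box1 is pressed in, m: 0 as delivered, 0.012 fully home (hard stop).
- box1_black (a joint): how far the black terminal of box1 is pressed in, m: 0 as delivered, 0.012 fully home (hard stop).
- box2: die-cast aluminium box 76 long (x) x 45 wide (y) x 38 high, 0.3 kg, red and black lid patches; may be absent. Origin: centre of underside, z up. Round terminals 16 diameter in mid end faces, 19 above the underside: red at +x, black at -x, each 15 proud as delivered (106 tip to tip), 3 when home. Each slides in at about 7 N and stays.
- box2_red (a joint): how far the red terminal of box2 is pressed in, m: 0 as delivered, 0.012 fully home (hard stop).
- box2_black (a joint): how far the black terminal of box2 is pressed in, m: 0 as delivered, 0.012 fully home (hard stop).
- box3: die-cast aluminium box 76 long (x) x 45 wide (y) x 38 high, 0.3 kg, red and black lid patches; may be absent. Origin: centre of underside, z up. Round terminals 16 diameter in mid end faces, 19 above the underside: red at +x, black at -x, each 15 proud as delivered (106 tip to tip), 3 when home. Each slides in at about 7 N and stays.
- box3_red (a joint): how far the red terminal of box3 is pressed in, m: 0 as delivered, 0.012 fully home (hard stop).
- box3_black (a joint): how far the black terminal of box3 is pressed in, m: 0 as delivered, 0.012 fully home (hard stop).
- capacitor: blue can capacitor, 35 diameter x 60 high, standing; bystander. Origin: its underside.
- choke: iron-cored choke, about 50 x 50 x 42 high; bystander. Origin: its underside.
- spool: steel wire spool, 56 diameter x 40 high; bystander. Origin: its underside.
- jar: clear jar with orange cap, 52 diameter x 70 high; bystander. Origin: its underside.
- driver: yellow-handled screwdriver lying; bystander. Origin: its underside.
- tape: red roll of tape, 70 diameter x 18 high, lying flat; bystander. Origin: its underside.
Mind the look-alikes: they are no part of the job. What is shaped like the box2 but purple is not meant.

How it is judged:
By the outcome, as a careful person would: the job done as asked, in the order asked, and still so for the second after the job is handed in, with the robot touching nothing.
Of box1, box2, box3 only 2 to 3 are there at a start; the rules pass over those that are not, and their reading is None.
At some moment in a run one of box1, box2, box3 may be knocked a few centimetres aside while the robot is not near it.
Once in a run the grip may slacken for a moment while it holds something.
It also fails if it takes over 210 s, if anything falls off the work surface, if the arm or the gripper's body presses on something with over 40 N, if the wrist force passes 120 N, or if a joint passes its speed limit or range.

ROBOT

A 7-joint arm with a two-finger parallel gripper is mounted at the origin on the work surface. World frame = base frame: x ahead of the robot, y to its left, z up, the work surface at z = 0. Lengths are in m, angles in rad, forces in N, time in s.
With the tool pointing down it reaches from about 0.425 to 0.925 m from the base axis. Payload 6.8 kg.
Tool frame: the origin (TCP) lies midway between the tips of the shut fingers; the grasp point (between the pads) lies 19 mm behind it (bot.hold_point_z is the distance from the TCP to the grasp point, in m); z points along the fingers, y is the line along which they close (so a half turn about z gives the same grasp; the last joint's range is limited). The gripper opens to 85 mm and grips with 20 to 120 N. Pads are 22 mm wide; open, the fingers measure 114 mm over their backs; the gripper's body (76 mm by 85 mm) begins 54 mm behind the grasp point. The pads swing forward as they close: fully open they stand 13 mm farther back than shut.
Start: joints at [1.094, 0.477, 0.022, 1.555, -0.011, 1.109, -0.083], TCP at [0.243, -0.63, 0.231] pointing down, gripper open.
Joint ranges: [-2.96, 2.96], [-0.34, 2.1], [-1.41, 1.46], [0.24, 2.44], [-1.37, 4.51], [0.17, 1.92], [-2.96, 2.96]. Speed limits (rad/s): [2.39, 2.39, 3.14, 3.14, 3.14, 3.14, 3.14].

INTERFACE

Orientations are given as a unit quaternion [w, x, y, z].
In Python, from station import bot gives the robot as it stands. The module is installed in compiled form; this text tells all that it offers.
- The arm moves only by the tool step_arm, never from a script. Its argument "increments" is a list that holds one entry, the list of rows, each a list of 7 numbers: the opening, from -1 (shut) to 1 (fully open), then the shift along the tool's x, y, z in mm, then the turn, a rotation vector about the tool's x, y, z in degrees. In form: [[[grip, x, y, z, ax, ay, az], ...]]. A call has 1 to 10 rows; each row is the pose to reach, as a shift and turn from the pose commanded when the call began, along the tool's axes at that moment; what a row does not reach only later rows make up. A row lasts 1/12 s, in which the tool goes at most 41.7 mm and 7.16 degrees, less where a joint would pass 70% of its speed; a pose out of reach is approached as far as the arm can. A call with a gripper value outside its range is refused whole. The fingers move at their own pace and stop on an object; "force" is the grip in N (left out, the last holds). Time passes only in rows, so rows that repeat a pose let the fingers close. It gives the time, the measured TCP pose, the force, the opening and the grip force at its end, in the units of the state.
- bot.get_obs(): the state, without advancing time (a new reading comes with each control period).
- bot.read_camera(name): name is "scene" or "side" or "wrist"; returns a dict with "image" (400x640x3 uint8, red, green, blue), "camera_matrix" (3x3 intrinsics, pixels), "dist" ([k1, k2, p1, p2, k3] as OpenCV has them; the pictures are not rectified), "R" (3x3) and "t" (3): a world point X has camera coordinates R X + t. Camera axes: x right, y down, z forward; pixel columns grow to the right and rows downward; lengths in m; the calibration is good to about 2 mm. A picture is of the moment at which its call begins. There is no depth.
- bot.hand_in(): hands the job in; it is judged then, once.
The state is a dict: "t": time; "q": joint angles; "joint_vel": joint speeds; "joint_torque": joint torques, N m; "eef_pos": TCP position; "tool_rot": TCP orientation; "contact_force": force on the tool from outside, world axes, zero at the start; "torque": the same for the moment, N m; "gripper_width": opening from 0.0 (shut) to 1.0 (fully open); "grasp_force": force on a finger pad.
Only numpy, scipy, OpenCV 4.12 (cv2) and the standard library are available. Lean on these libraries where they do the work, as an engineer would, in place of code of your own. Each camera call takes 0.05 s, during which the arm holds its last target. There are 200 camera calls.

## Working session

There is one attempt and no reset: what is moved stays moved. The work goes in short steps, Python scripts to look and compute and a tool call to move; the robot and the scene stay as the last step left them, time stands still between calls to the robot, and variables do not carry over. Pictures are saved under pics/ and viewed, at most 14 in all, crops included, and the job is handed in when it is done.

Besides the shell and the picture viewer there is one more tool, called after "Call:" by a JSON object that holds its "fn" and its "kwargs", one argument or row to a line. step_arm: Moves the arm, as the interface text tells. Its arguments: {"type":"object","properties":{"increments":{"type":"array"},"force":{"type":"number"}},"required":["increments"]}

```bash
mkdir -p pics; cat > h.py <<'E'
from station import bot
import cv2, numpy as np
def snap(c,fn=None):
    r=bot.read_camera(c)
    if fn: cv2.imwrite('pics/'+fn,r['image'][:,:,::-1])
    return r
def ray(r,uv,z):
    p=cv2.undistortPoints(np.array([[uv]],float),r['camera_matrix'],r['dist'])[0,0]
    d=r['R'].T@np.array([p[0],p[1],1]);o=-r['R'].T@r['t']
    return o+d*(z-o[2])/d[2]
def proj(r,X):
    return cv2.projectPoints(np.array([X],float),cv2.Rodrigues(r['R'])[0],r['t'],r['camera_matrix'],r['dist'])[0][0,0]
E
python3 - <<'E'
from h import *
o=bot.get_obs();print(o)
for c in('scene','side','wrist'):
    r=snap(c,c+'0.png');print(c,-r['R'].T@r['t'],r['R'][2])
E
```

```text
{'t': 0.0, 'q': array([ 1.09390706,  0.47779313,  0.02235786,  1.55644433, -0.01153087,
        1.10927597, -0.08308133]), 'joint_vel': array([-0.00026134, -0.0001462 , -0.00038379,  0.00089548, -0.00021773,
       -0.00063045, -0.00034362]), 'joint_torque': array([ 2.42449278e-04, -5.96439672e+01,  1.60732951e+00, -2.81195730e+01,
        1.23223022e-02,  9.27268993e-03, -1.41804893e-06]), 'eef_pos': array([ 0.24310368, -0.62907983,  0.23033373]), 'tool_rot': array([-8.68952966e-04,  9.83046071e-01,  1.83356534e-01, -2.19847608e-04]), 'contact_force': array([ 0.06480609, -0.9007687 ,  0.01154144]), 'torque': array([-0.07444016,  0.01489981, -0.01309044]), 'grasp_force': 0.0, 'gripper_width': 1.002598450463307}
scene [ 1.14293996 -0.64669604  0.81209888] [-0.54648727  0.53912284 -0.64085742]
side [0.23317851 1.14160145 0.81924061] [ 0.19691533 -0.83373821 -0.51585362]
wrist [ 0.31414538 -0.60244717  0.37261035] [-0.27407905 -0.10550472 -0.95590242]
```

View pics/scene0.png

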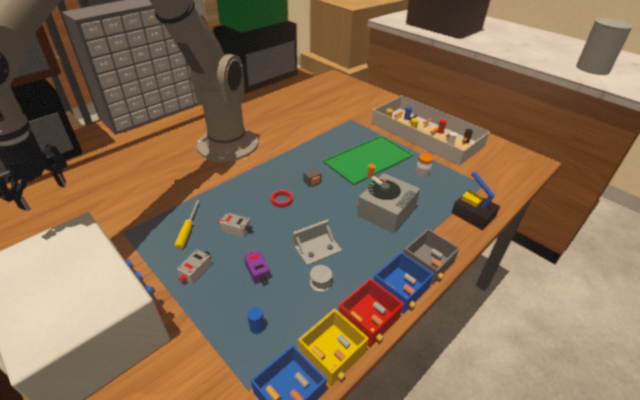

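View pics/side0.png

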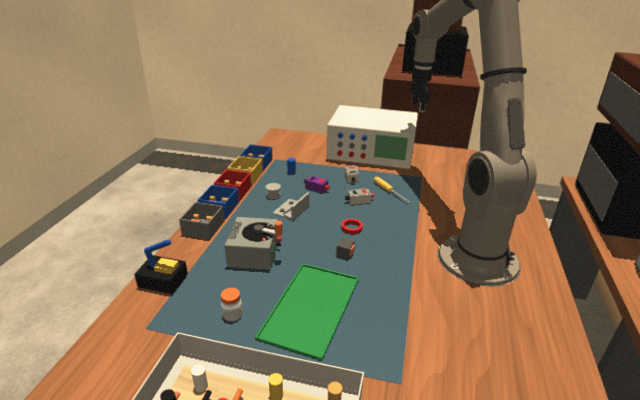

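The scene view shows two aluminium boxes at (235,223) and (194,265). The purple look-alike is at (257,266), the bracket at (317,243), the tray at (368,160), the supply at (388,200) and the knob at (371,170). The side view agrees: boxes at (359,196) and (351,174), purple at (317,184). The choices are the two grey boxes, and I'll check them in a close crop.

```bash
python3 - <<'E'
import cv2,numpy as np
s=cv2.imread('pics/scene0.png');d=cv2.imread('pics/side0.png')
a=cv2.resize(s[200:290,170:290],(480,360),interpolation=2)
b=cv2.resize(s[155:215,345:425],(320,240),interpolation=2)
c=cv2.resize(s[215:275,285:345],(240,240),interpolation=2)
e=cv2.resize(d[160:220,260:380],(480,240),interpolation=2)
f=cv2.resize(d[210:280,215:315],(320,224),interpolation=2)
M=np.zeros((600,800,3),np.uint8)
M[:360,:480]=a;M[:240,480:]=b;M[360:,:480]=e;M[240:464,480:]=f
cv2.imwrite('pics/m0.png',M); cv2.imwrite('pics/br0.png',c)
E
```

```text
(no output)
```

View pics/m0.png

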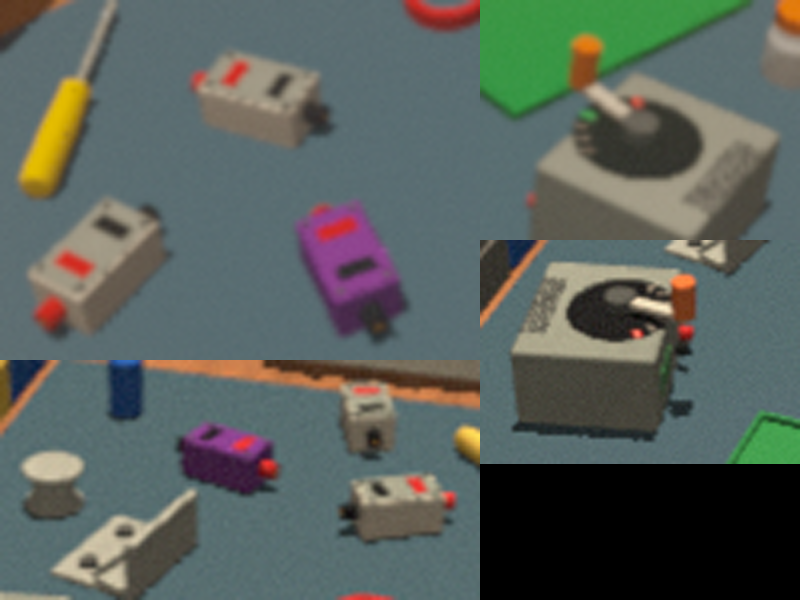

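The crop shows two grey boxes, each with red and black lid patches and terminals; the purple one is the decoy. The lever stands between the red and green marks. Next I'll measure everything.

```bash
cat >> h.py <<'E'
def blobs(im,lo,hi,roi,amin=4):
    x0,y0,x1,y1=roi;h=cv2.cvtColor(im,cv2.COLOR_RGB2HSV)[y0:y1,x0:x1]
    m=cv2.inRange(h,lo,hi)
    if lo[0]==0 and hi[0]<15: m|=cv2.inRange(h,(170,)+lo[1:],(180,)+hi[1:])
    n,_,st,c=cv2.connectedComponentsWithStats(m)
    return [(c[i]+[x0,y0],st[i,4]) for i in range(1,n) if st[i,4]>=amin]
RED=((0,130,90),(8,255,255));BLK=((0,0,0),(180,255,45))
E
python3 - <<'E'
from h import *
R={c:snap(c) for c in('scene','side')}
rois={'scene':{'A':(215,208,255,240),'B':(175,245,215,287)},'side':{'A':(343,184,378,206),'B':(343,164,362,185)}}
for c in R:
  for b,roi in rois[c].items():
    for n,k in(('red',RED),('blk',BLK)):
      for p,a in blobs(R[c]['image'],*k,roi): print(c,b,n,p.round(1),a,'z38',ray(R[c],p,.038).round(4)[:2],'z19',ray(R[c],p,.019).round(4)[:2])
r=R['scene'];s=R['side']
for n,rr,roi in(('scene',r,(360,160,382,186)),('side',s,(270,215,290,245))):
  h=cv2.cvtColor(rr['image'],cv2.COLOR_RGB2HSV);x0,y0,x1,y1=roi
  ys,xs=np.nonzero(cv2.inRange(h[y0:y1,x0:x1],(6,140,80),(20,255,255)));print('knob',n,xs.mean()+x0,ys.min()+y0,ys.max()+y0,len(xs))
  print(ray(rr,(xs.mean()+x0,ys.mean()+y0),.110))
# tray
  m=cv2.inRange(h,(50,140,60),(70,255,255));m=cv2.morphologyEx(m,cv2.MORPH_OPEN,np.ones((3,3)))
  cs=sorted(cv2.findContours(m,0,1)[0],key=cv2.contourArea)
  for cc in cs[-3:]:
    if cc[:,0,1].min()>110:
      for e in (.012,):
        ap=cv2.approxPolyDP(cc,8,True)[:,0]
        print('tray',n,[(p.tolist(),ray(rr,p,e).round(3)[:2].tolist()) for p in ap])
M=np.zeros((600,800,3),np.uint8)
f=lambda i,x,y,w,h,W,H:cv2.resize(i[y:y+h,x:x+w,::-1],(W,H),interpolation=2)
M[:300,:400]=f(r['image'],350,160,80,60,400,300)
M[:300,400:]=f(r['image'],280,210,80,60,400,300)
M[300:,:400]=f(s['image'],220,210,80,60,400,300)
M[300:,400:]=f(s['image'],255,180,80,60,400,300)
cv2.imwrite('pics/m1.png',M)
E
```

```text
scene A red [228.5 217.6] 22 z38 [ 0.3886 -0.2502] z19 [ 0.3701 -0.2404]
scene A red [219.4 218.8] 5 z38 [ 0.3749 -0.2724] z19 [ 0.3561 -0.2632]
scene B red [188.1 265.5] 33 z38 [ 0.4677 -0.4282] z19 [ 0.4511 -0.4228]
scene B red [182.3 277.7] 43 z38 [ 0.4923 -0.4586] z19 [ 0.4763 -0.454 ]
side A red [363.8 190.6] 12 z38 [ 0.3907 -0.2545] z19 [ 0.3945 -0.2885]
side A red [371.8 194.2] 8 z38 [ 0.3591 -0.2356] z19 [ 0.3621 -0.2691]
side A blk [347. 198.] 9 z38 [ 0.4395 -0.1863] z19 [ 0.4445 -0.2186]
side B red [351. 167.] 7 z38 [ 0.4687 -0.4313] z19 [ 0.4744 -0.4696]
side B blk [352.7 179.1] 7 z38 [ 0.4444 -0.3311] z19 [ 0.4495 -0.3669]
knob scene 370.76056338028167 164 176 71
[0.57787029 0.15587291 0.11      ]
tray scene [([408, 154], [0.53, 0.449]), ([378, 138], [0.382, 0.455]), ([327, 163], [0.365, 0.184]), ([356, 182], [0.51, 0.177]), ([367, 163], [0.463, 0.29]), ([377, 171], [0.518, 0.279])]
knob side 278.0989010989011 221 234 91
[0.57981563 0.15094715 0.11      ]
tray side [([302, 265], [0.502, 0.18]), ([256, 338], [0.534, 0.469]), ([320, 359], [0.374, 0.49]), ([357, 278], [0.339, 0.195])]
```

View pics/m1.png

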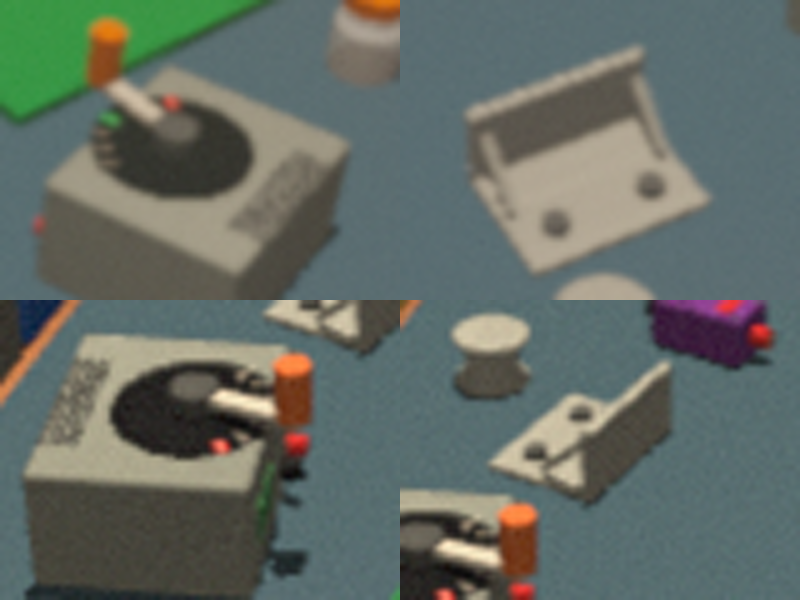

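Supply and bracket close-ups: hinge cap at scene (385,186) and side (259,227); red mark at scene (384,180), green at (372,184). The bracket's top edge runs scene (294,232) to (328,220) and its face foot is at side (292,220) and (309,202).

```bash
python3 - <<'E'
from h import *
r=snap('scene');s=snap('side')
P=lambda n,rr,uv,z:print(n,uv,z,ray(rr,uv,z)[:2].round(4))
for uv in((359.6,196.6),(383,173.6),(420,189),(397.4,215)):P('sup sc',r,uv,.08)
for uv in((237,217),(225,245.6),(272.4,248)):P('sup si',s,uv,.08)
P('cap sc',r,(385.4,185.6),.097);P('cap si',s,(259,227),.097)
P('red sc',r,(384.4,180.4),.082);P('red si',s,(264,239.4),.082);P('grn sc',r,(372,183.8),.082)
for uv in((294,232),(328,219.6)):P('br sc',r,uv,.055)
for uv in((308.6,193),(284.6,213)):P('br si',s,uv,.055)
for uv in((292,220),(309,202.4)):P('br foot si',s,uv,.0)
def tri(a,b):
    A=[];B=[]
    for rr,uv in((r,a),(s,b)):
        o=ray(rr,uv,0);d=ray(rr,uv,.5)-o;d/=np.linalg.norm(d);Q=np.eye(3)-np.outer(d,d);A.append(Q);B.append(Q@o)
    return np.linalg.lstsq(np.vstack(A),np.hstack(B),rcond=None)[0].round(4)
print('knobtop',tri((370.8,164.5),(278.1,222)),'knob c',tri((370.8,170),(278.1,227.5)),'cap',tri((385.4,185.6),(259,227)))
E
```

```text
sup sc (359.6, 196.6) 0.08 [0.6172 0.062 ]
sup sc (383, 173.6) 0.08 [0.5933 0.2033]
sup sc (420, 189) 0.08 [0.7193 0.2245]
sup sc (397.4, 215) 0.08 [0.7423 0.0791]
sup si (237, 217) 0.08 [0.7338 0.0881]
sup si (225, 245.6) 0.08 [0.7091 0.2339]
sup si (272.4, 248) 0.08 [0.578  0.2101]
cap sc (385.4, 185.6) 0.097 [0.6486 0.1412]
cap si (259, 227) 0.097 [0.6401 0.1455]
red sc (384.4, 180.4) 0.082 [0.6199 0.1761]
red si (264, 239.4) 0.082 [0.6132 0.1802]
grn sc (372, 183.8) 0.082 [0.6045 0.1344]
br sc (294, 232) 0.055 [ 0.5754 -0.1605]
br sc (328, 219.6) 0.055 [ 0.6046 -0.0571]
br si (308.6, 193) 0.055 [ 0.5706 -0.1561]
br si (284.6, 213) 0.055 [ 0.6121 -0.0098]
br foot si (292, 220) 0.0 [ 0.6021 -0.0569]
br foot si (309, 202.4) 0.0 [ 0.5761 -0.1838]
knobtop [0.5775 0.1539 0.1307] knob c [0.5792 0.1537 0.1113] cap [0.644  0.1433 0.0942]
```

```bash
cat >> h.py <<'E'
from scipy.spatial.transform import Rotation as Ro
def pose():
    o=bot.get_obs();q=o['tool_rot'];return o,np.array(o['eef_pos']),Ro.from_quat([q[1],q[2],q[3],q[0]])
def yawR(y): return Ro.from_euler('z',y,degrees=True)*Ro.from_euler('x',180,degrees=True)
def plan(x,y,z,yaw,frm=None,dist=.38,rot=66):
    """chain of relative moves (tool mm, deg) to world pose; returns end pose for chaining"""
    p,R=frm if frm else pose()[1:]
    T=np.array([x,y,z]);cur=R.as_matrix()[:,0];cy=np.degrees(np.arctan2(cur[1],cur[0]))
    print('from',p.round(4),'yaw',round(cy,1),'->',T,yaw)
    n=max(1,int(np.ceil(max(np.linalg.norm(T-p)/dist,abs(yaw-cy)/rot))))
    for i in range(1,n+1):
        P2=p+(T-p)/(n-i+1);y2=cy+(yaw-cy)*i/n;R2=yawR(y2)
        d=R.inv().apply(P2-p)*1e3;rv=(R.inv()*R2).as_rotvec(degrees=True)
        print(' ',d.round(1).tolist(),rv.round(1).tolist(),'rows',int(np.ceil(max(np.linalg.norm(d)/41,np.linalg.norm(rv)/7.1)))+1)
        p,R=P2,R2
    return p,R
E
python3 - <<'E'
from h import *
f=plan(.5785,.154,.20,150);f=plan(.5785,.154,.102,150,f)
f=plan(.6025,.192,.102,150,f)
E
```

```text
from [ 0.2433 -0.6295  0.2311] yaw 21.1 -> [0.5785 0.154  0.2   ] 150
  [198.4, -203.3, 10.4] [-0.0, -0.0, -43.0] rows 8
  [283.7, -13.6, 10.4] [0.0, 0.0, -43.0] rows 8
  [217.0, 183.4, 10.4] [-0.0, 0.0, -43.0] rows 8
from [0.5785 0.154  0.2   ] yaw 150.0 -> [0.5785 0.154  0.102 ] 150
  [0.0, 0.0, 98.0] [0.0, 0.0, 0.0] rows 4
from [0.5785 0.154  0.102 ] yaw 150.0 -> [0.6025 0.192  0.102 ] 150
  [-1.8, 44.9, 0.0] [0.0, 0.0, 0.0] rows 3
```

Call:
{"fn": "step_arm", "kwargs": {
  "increments": [
    [[1,198,-203,0,0,0,-43],[1,198,-203,0,0,0,-43],[1,198,-203,0,0,0,-43],[1,198,-203,0,0,0,-43],[1,198,-203,0,0,0,-43],[1,198,-203,0,0,0,-43],[1,198,-203,0,0,0,-43],[1,198,-203,0,0,0,-43],[1,198,-203,0,0,0,-43]]
  ]
}}

```text
t: 1.1
eef_pos: [0.3559, -0.3672, 0.2317]
tool_rot: [0.0, 0.846, 0.533, 0.0]
contact_force: [-0.9, -0.6, 0.4]
gripper_width: 1.001
grasp_force: 0.0
```

Call:
{"fn": "step_arm", "kwargs": {
  "increments": [
    [[1,284,-14,0,0,0,-43],[1,284,-14,0,0,0,-43],[1,284,-14,0,0,0,-43],[1,284,-14,0,0,0,-43],[1,284,-14,0,0,0,-43],[1,284,-14,0,0,0,-43],[1,284,-14,0,0,0,-43],[1,284,-14,0,0,0,-43],[1,284,-14,0,0,0,-43]]
  ]
}}

```text
t: 1.85
eef_pos: [0.467, -0.1068, 0.2314]
tool_rot: [0.0, 0.593, 0.805, 0.0]
contact_force: [-0.5, -1.0, -0.3]
gripper_width: 1.0
grasp_force: 0.0
```

Call:
{"fn": "step_arm", "kwargs": {
  "increments": [
    [[1,217,183,30,0,0,-43],[1,217,183,30,0,0,-43],[1,217,183,30,0,0,-43],[1,217,183,30,0,0,-43],[1,217,183,30,0,0,-43],[1,217,183,30,0,0,-43],[1,217,183,30,0,0,-43],[1,217,183,30,0,0,-43],[1,217,183,30,0,0,-43]]
  ]
}}

```text
t: 2.6
eef_pos: [0.5779, 0.1535, 0.2002]
tool_rot: [-0.001, 0.258, 0.966, -0.0]
contact_force: [-0.0, -0.3, -0.2]
gripper_width: 1.0
grasp_force: 0.0
```

```bash
python3 - <<'E'
from h import *
r=snap('wrist','w1.png')
for p,a in blobs(r['image'],(6,140,80),(20,255,255),(0,0,640,400),30): print(p,a,ray(r,p,.129).round(4))
print(proj(r,(.5785,.154,.129)))
E
```

```text
[616.85619469  80.78797935] 2712 [0.5959 0.3436 0.129 ]
[152.36507937  62.03492063] 315 [0.4506 0.1123 0.129 ]
[318.92678406 204.3836886 ] 1079 [0.5752 0.1529 0.129 ]
[628.16779661 250.12033898] 590 [0.7088 0.3198 0.129 ]
[520.33677864 307.01205857] 1161 [0.7164 0.2407 0.129 ]
[610.80880121 311.31411229] 659 [0.7512 0.2957 0.129 ]
[412.90154597 349.58502848] 1229 [0.7122 0.1567 0.129 ]
[322.78551327 207.65069212]
```

View pics/w1.png

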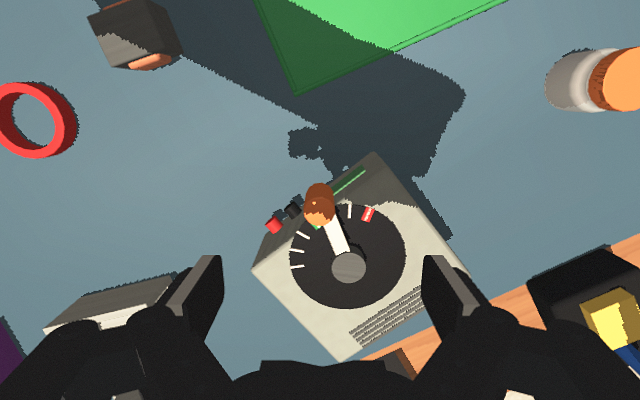

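The wrist view shows the knob top at about (319,212), hinge cap (348,267), red mark (368,214) and green mark (317,226). The knob position is confirmed.

```bash
python3 - <<'E'
from h import *
r=snap('wrist')
h=ray(r,(348,267),.096);print(h,ray(r,(320,212),.129))
a=lambda p:np.degrees(np.arctan2(*(p-h)[[1,0]]))%360
for n,uv,z in(('knob',(320,212),.129),('red',(368,214),.081),('grn',(317,226),.081)):print(n,a(ray(r,uv,z)))
E
```

```text
[0.64300083 0.13843406 0.096     ] [0.58013439 0.14878336 0.129     ]
knob 170.6516067063741
red 127.6948461841891
grn 190.47319722020558
```

Call:
{"fn": "step_arm", "kwargs": {
  "increments": [
    [[1,0,0,98,0,0,0],[1,0,0,98,0,0,0],[1,0,0,98,0,0,0],[-1,0,0,98,0,0,0],[-1,0,0,98,0,0,0],[-1,0,0,98,0,0,0],[-1,0,0,98,0,0,0],[-1,0,0,98,0,0,0],[-1,0,0,98,0,0,0],[-1,0,0,98,0,0,0]]
  ],
  "force": 20
}}

```text
t: 3.53
eef_pos: [0.5779, 0.1541, 0.1051]
tool_rot: [0.001, 0.258, 0.966, 0.0]
contact_force: [-1.1, -2.0, 7.6]
gripper_width: 0.25
grasp_force: 22.3
```

Call:
{"fn": "step_arm", "kwargs": {
  "increments": [
    [[-1,0,0,-3,0,0,0],[-1,1.5,12,-3,0,0,0],[-1,2,23,-3,0,0,0],[-1,0,34,-3,0,0,0],[-1,-3,46,-3,0,0,0],[-1,-3,46,-3,0,0,0],[-1,-3,46,-3,0,0,0]]
  ]
}}

```text
t: 4.12
eef_pos: [0.5995, 0.1928, 0.1056]
tool_rot: [-0.003, 0.257, 0.966, -0.002]
contact_force: [-6.8, -0.5, 0.3]
gripper_width: 0.249
grasp_force: 23.5
```

Call:
{"fn": "step_arm", "kwargs": {
  "increments": [
    [[1,-3,2,0,0,0,0],[1,-3,2,0,0,0,0],[1,-3,2,0,0,0,0],[1,-3,2,-40,0,0,0],[1,-3,2,-80,0,0,0],[1,-3,2,-130,0,0,0],[1,-3,2,-130,0,0,0]]
  ]
}}

```text
t: 4.7
eef_pos: [0.6094, 0.195, 0.2445]
tool_rot: [0.005, 0.258, 0.966, 0.004]
contact_force: [0.3, 1.0, 0.4]
gripper_width: 0.997
grasp_force: 0.0
```

```bash
python3 - <<'E'
from h import *
r=snap('wrist','w2.png')
R={c:snap(c) for c in('scene','side')}
rois={'scene':{'A':(215,208,255,240),'B':(175,245,215,287)},'side':{'A':(343,184,378,206),'B':(343,164,362,185)}}
for c in R:
  for b,roi in rois[c].items():
    for p,a in blobs(R[c]['image'],*RED,roi): print(c,b,p.round(1),a)
plan(.43,-.16,.26,60)
E
```

```text
scene A [228.5 217.6] 22
scene A [219.4 218.8] 5
scene B [188.2 265.6] 32
scene B [182.4 277.6] 44
side A [363.8 190.6] 12
side A [371.7 194.4] 9
side B [351.5 167. ] 6
from [0.607  0.1929 0.2377] yaw 150.1 -> [ 0.43 -0.16  0.26] 60
  [-11.2, -197.1, -11.5] [0.2, 0.1, 45.1] rows 8
  [-147.4, -131.3, -11.1] [0.0, -0.0, 45.1] rows 8
```

View pics/w2.png

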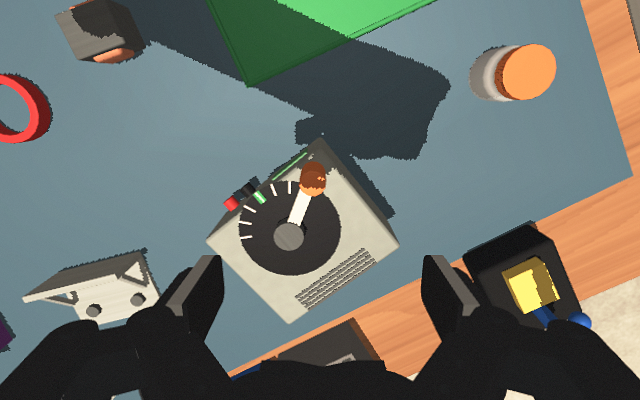

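Lever sits on the red mark (knob at (313,180) over the dial edge, red mark hidden under it). Next: over box A.

```bash
python3 - <<'E'
from h import *
plan(.403,-.244,.24,31)
E
```

```text
from [0.607  0.1929 0.2377] yaw 150.1 -> [ 0.403 -0.244  0.24 ] 31
  [-20.4, -240.2, -1.6] [0.2, 0.1, 59.6] rows 10
  [-217.5, -104.1, -1.1] [-0.0, -0.0, 59.6] rows 10
```

Call:
{"fn": "step_arm", "kwargs": {
  "increments": [
    [[1,-20,-240,-2,0,0,60],[1,-20,-240,-2,0,0,60],[1,-20,-240,-2,0,0,60],[1,-20,-240,-2,0,0,60],[1,-20,-240,-2,0,0,60],[1,-20,-240,-2,0,0,60],[1,-20,-240,-2,0,0,60],[1,-20,-240,-2,0,0,60],[1,-20,-240,-2,0,0,60],[1,-20,-240,-2,0,0,60]]
  ]
}}

```text
t: 5.68
eef_pos: [0.503, -0.026, 0.2369]
tool_rot: [-0.001, 0.707, 0.707, -0.001]
contact_force: [-0.6, -0.2, -0.2]
gripper_width: 1.006
grasp_force: 0.0
```

Call:
{"fn": "step_arm", "kwargs": {
  "increments": [
    [[1,-217,-104,0,0,0,59],[1,-217,-104,0,0,0,59],[1,-217,-104,0,0,0,59],[1,-217,-104,0,0,0,59],[1,-217,-104,0,0,0,59],[1,-217,-104,0,0,0,59],[1,-217,-104,0,0,0,59],[1,-217,-104,0,0,0,59],[1,-217,-104,0,0,0,59],[1,-217,-104,0,0,0,59]]
  ]
}}

```text
t: 6.52
eef_pos: [0.3999, -0.2426, 0.2373]
tool_rot: [-0.001, 0.963, 0.269, -0.001]
contact_force: [-0.1, -0.0, 0.2]
gripper_width: 0.998
grasp_force: 0.0
```

```bash
python3 - <<'E'
from h import *
r=snap('wrist','w3.png');print(pose()[1])
for n,k in(('red',RED),('blk',BLK)):
  for p,a in blobs(r['image'],*k,(120,60,520,330),60): print(n,p.round(1),a,ray(r,p,.038)[:2].round(4),ray(r,p,.019)[:2].round(4))
E
```

```text
[ 0.40006011 -0.2424469   0.2373698 ]
red [171.7  84.5] 1514 [ 0.3953 -0.0782] [ 0.3914 -0.0711]
red [425.6  71.4] 286 [ 0.5306 -0.2785] [ 0.5342 -0.2826]
red [326.7 181.6] 275 [ 0.3904 -0.2547] [ 0.3862 -0.2575]
red [508.4 204. ] 280 [ 0.469  -0.4319] [ 0.4692 -0.4446]
red [324.3 203.7] 131 [ 0.3683 -0.2652] [ 0.3629 -0.2686]
blk [326.2 117.3] 76 [ 0.446  -0.2201] [ 0.4449 -0.221 ]
blk [329.6 147.2] 275 [ 0.4226 -0.2384] [ 0.4203 -0.2403]
blk [444.6 185.1] 156 [ 0.4509 -0.3618] [ 0.4501 -0.3706]
blk [185.  303.8] 3468 [ 0.1789 -0.1902] [ 0.163  -0.1894]
blk [458.9 303.5] 3458 [ 0.3448 -0.463 ] [ 0.3381 -0.4774]
```

View pics/w3.png

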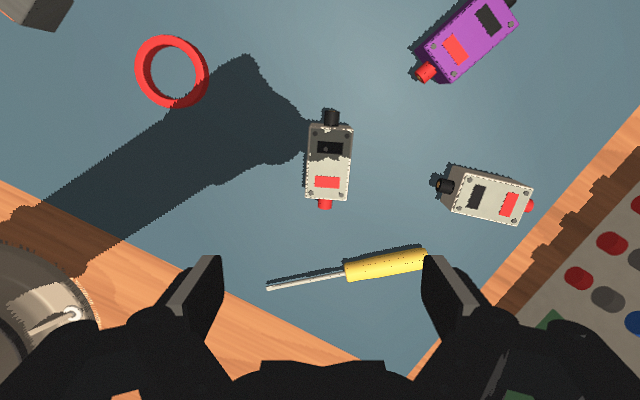

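Box A in the wrist view: lid centre about (328,162), black end up at (326,117), red end at (324,204). Driver at (345,270) is clear of the fingers. Grasp.

```bash
python3 - <<'E'
from h import *
f=plan(.405,-.2455,.10,29);f=plan(.405,-.2455,.008,29,f)
E
```

```text
from [ 0.4001 -0.2424  0.2374] yaw 31.3 -> [ 0.405  -0.2455  0.1   ] 29
  [2.8, 5.4, 137.4] [-0.1, 0.1, 2.3] rows 5
from [ 0.405  -0.2455  0.1   ] yaw 29.0 -> [ 0.405  -0.2455  0.008 ] 29
  [0.0, -0.0, 92.0] [0.0, 0.0, 0.0] rows 4
```

Call:
{"fn": "step_arm", "kwargs": {
  "increments": [
    [[1,3,5,60,0,0,2],[1,3,5,100,0,0,2],[1,3,5,140,0,0,2],[1,3,5,180,0,0,2],[1,3,5,210,0,0,2],[1,3,5,229,0,0,2],[1,3,5,229,0,0,2],[1,3,5,229,0,0,2]]
  ],
  "force": 60
}}

```text
t: 7.23
eef_pos: [0.4049, -0.2446, 0.0084]
tool_rot: [-0.001, 0.968, 0.253, -0.001]
contact_force: [0.2, 0.4, 0.4]
gripper_width: 0.999
grasp_force: 0.0
```

Call:
{"fn": "step_arm", "kwargs": {
  "increments": [
    [[-1,0,0,0,0,0,0],[-1,0,0,0,0,0,0],[-1,0,0,0,0,0,0],[-1,0,0,0,0,0,0],[-1,0,0,0,0,0,0],[-1,0,0,0,0,0,0]]
  ],
  "force": 60
}}

```text
t: 7.73
eef_pos: [0.4069, -0.246, 0.0112]
tool_rot: [0.001, 0.968, 0.251, 0.001]
contact_force: [-1.8, 1.2, 11.0]
gripper_width: 0.521
grasp_force: 60.0
```

```bash
python3 - <<'E'
from h import *
f=plan(.4069,-.246,.13,29);f=plan(.48,-.085,.13,-14,f)
E
```

```text
from [ 0.4069 -0.246   0.0112] yaw 29.1 -> [ 0.4069 -0.246   0.13  ] 29
  [0.2, 0.3, -118.8] [0.2, -0.1, 0.1] rows 4
from [ 0.4069 -0.246   0.13  ] yaw 29.0 -> [ 0.48  -0.085  0.13 ] -14
  [142.0, -105.4, -0.0] [-0.0, -0.0, 43.0] rows 8
```

Call:
{"fn": "step_arm", "kwargs": {
  "increments": [
    [[-1,0,0,-20,0,0,0],[-1,0,0,-50,0,0,0],[-1,0,0,-85,0,0,0],[-1,0,0,-119,0,0,0],[-1,0,0,-119,0,0,0]]
  ]
}}

```text
t: 8.15
eef_pos: [0.4092, -0.2471, 0.1347]
tool_rot: [0.004, 0.968, 0.251, 0.004]
contact_force: [1.6, -0.1, -2.6]
gripper_width: 0.519
grasp_force: 63.3
```

Call:
{"fn": "step_arm", "kwargs": {
  "increments": [
    [[-1,142,-105,0,0,0,43],[-1,142,-105,0,0,0,43],[-1,142,-105,0,0,0,43],[-1,142,-105,0,0,0,43],[-1,142,-105,0,0,0,43],[-1,142,-105,0,0,0,43],[-1,142,-105,0,0,0,43],[-1,142,-105,0,0,0,43],[-1,142,-105,0,0,0,43]]
  ]
}}

```text
t: 8.9
eef_pos: [0.4781, -0.0846, 0.1281]
tool_rot: [0.0, 0.993, -0.12, -0.0]
contact_force: [-0.2, -0.2, -3.4]
gripper_width: 0.518
grasp_force: 63.2
```

```bash
python3 - <<'E'
from h import *
r=snap('wrist','w4.png');s=snap('side');o,p,R=pose();print(p,R.as_matrix()[:,0],o['gripper_width'],o['grasp_force'])
def blk(i,x,y,w,h,W,H):return cv2.resize(i[y:y+h,x:x+w,::-1],(W,H),interpolation=2)
M=np.zeros((600,640,3),np.uint8);M[:400]=r['image'][:,:,::-1];M[400:,:300]=blk(s['image'],255,160,105,70,300,200)
cv2.imwrite('pics/m4.png',M)
E
```

```text
[ 0.47821781 -0.08501037  0.12819921] [ 9.71121527e-01 -2.38585283e-01 -2.05718397e-04] 0.5151529226385667 63.162081241607666
```

View pics/m4.png

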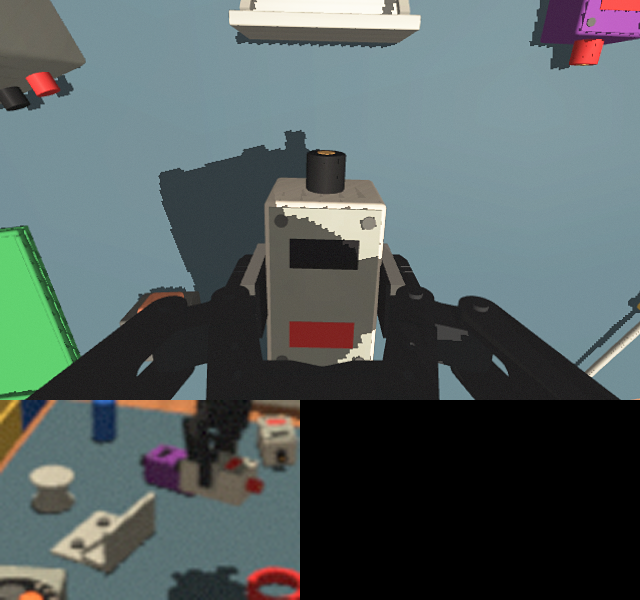

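Box A is held straight with the black end ahead at (326,165). The bracket's top front edge runs from (229,25) to (420,28).

```bash
python3 - <<'E'
from h import *
r=snap('wrist')
cv2.imwrite('pics/b4.png',cv2.resize(r['image'][0:50,215:435,::-1],(660,150),interpolation=2))
for uv,z in(((229,12),.055),((229,25),.055),((420,15),.055),((420,28),.055),((237,43),0),((415,44),0)):print(uv,z,ray(r,uv,z)[:2].round(4))
p=pose()[1]
# box lateral/axis: patches at lid height (box bottom ~p.z-.011)
zl=p[2]-.011+.038
for uv in((324,254),(321.5,335)):print(ray(r,uv,zl)[:2].round(4))
print('tip',ray(r,(326,152),zl-.019)[:2].round(4),p)
E
```

```text
(229, 12) 0.055 [ 0.6061 -0.062 ]
(229, 25) 0.055 [ 0.5998 -0.0598]
(420, 15) 0.055 [ 0.5789 -0.1671]
(420, 28) 0.055 [ 0.5723 -0.1661]
(237, 43) 0 [ 0.5994 -0.0507]
(415, 44) 0 [ 0.5678 -0.177 ]
[ 0.4951 -0.0899]
[ 0.4601 -0.0803]
tip [ 0.5293 -0.0991] [ 0.4782627  -0.08506904  0.12821149]
```

View pics/b4.png

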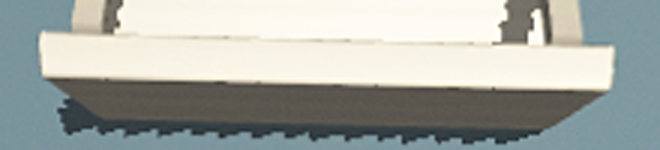

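```bash
python3 - <<'E'
from h import *
f=plan(.5086,-.093,.015,-14.4)
E
```

```text
from [ 0.4783 -0.0851  0.1282] yaw -13.8 -> [ 0.5086 -0.093   0.015 ] -14.4
  [31.4, 0.4, 113.2] [0.0, 0.0, 0.6] rows 4
```

Call:
{"fn": "step_arm", "kwargs": {
  "increments": [
    [[-1,31,0,30,0,0,0.5],[-1,31,0,70,0,0,0.5],[-1,31,0,113,0,0,0.5],[-1,31,0,113,0,0,0.5],[-1,31,0,113,0,0,0.5]]
  ]
}}

```text
t: 9.47
eef_pos: [0.5071, -0.0922, 0.0136]
tool_rot: [0.0, 0.992, -0.125, -0.003]
contact_force: [-0.7, -0.0, -3.0]
gripper_width: 0.516
grasp_force: 65.7
```

Call:
{"fn": "step_arm", "kwargs": {
  "increments": [
    [[-1,10,0,0,0,0,0],[-1,20,0,0,0,0,0],[-1,25,0,0,0,0,0],[-1,29,0,0,0,0,0],[-1,33,0,0,0,0,0],[-1,37,0,0,0,0,0],[-1,40,0,0,0,0,0],[-1,40,0,0,0,0,0]]
  ]
}}

```text
t: 10.13
eef_pos: [0.5451, -0.1017, 0.0158]
tool_rot: [0.0, 0.992, -0.125, -0.003]
contact_force: [-7.1, 2.4, -0.4]
gripper_width: 0.518
grasp_force: 66.1
```

Call:
{"fn": "step_arm", "kwargs": {
  "increments": [
    [[-1,2,0,0,0,0,0],[-1,4,0,0,0,0,0],[-1,6,0,0,0,0,0],[-1,7,0,0,0,0,0],[-1,7,0,0,0,0,0]]
  ]
}}

```text
t: 10.55
eef_pos: [0.5451, -0.1019, 0.0144]
tool_rot: [0.0, 0.992, -0.125, -0.009]
contact_force: [-22.5, 6.2, 9.0]
gripper_width: 0.517
grasp_force: 66.1
```

Call:
{"fn": "step_arm", "kwargs": {
  "increments": [
    [[-1,-20,0,0,0,0,0],[-1,-45,0,-20,0,0,0],[-1,-55,0,-50,0,0,0],[-1,-55,0,-70,0,0,0],[-1,-55,0,-70,0,0,0]]
  ]
}}

```text
t: 10.97
eef_pos: [0.5042, -0.0903, 0.0905]
tool_rot: [-0.0, 0.992, -0.125, 0.005]
contact_force: [1.9, 0.5, -3.9]
gripper_width: 0.515
grasp_force: 68.5
```

Call:
{"fn": "step_arm", "kwargs": {
  "increments": [
    [[-1,0,0,0,0,0,-60],[-1,0,0,0,0,0,-60],[-1,0,0,0,0,0,-60],[-1,0,0,0,0,0,-60],[-1,0,0,0,0,0,-60],[-1,0,0,0,0,0,-60],[-1,0,0,0,0,0,-60],[-1,0,0,0,0,0,-60],[-1,0,0,0,0,0,-60],[-1,0,0,0,0,0,-60]]
  ]
}}

```text
t: 11.8
eef_pos: [0.5017, -0.0904, 0.0855]
tool_rot: [0.0, 0.922, 0.388, 0.001]
contact_force: [0.1, 0.1, -3.9]
gripper_width: 0.509
grasp_force: 68.5
```

Call:
{"fn": "step_arm", "kwargs": {
  "increments": [
    [[-1,0,0,0,0,0,-60],[-1,0,0,0,0,0,-60],[-1,0,0,0,0,0,-60],[-1,0,0,0,0,0,-60],[-1,0,0,0,0,0,-60],[-1,0,0,0,0,0,-60],[-1,0,0,0,0,0,-60],[-1,0,0,0,0,0,-60],[-1,0,0,0,0,0,-60],[-1,0,0,0,0,0,-60]]
  ]
}}

```text
t: 12.63
eef_pos: [0.5014, -0.0904, 0.0854]
tool_rot: [0.0, 0.605, 0.796, 0.0]
contact_force: [-0.5, 0.1, -3.3]
gripper_width: 0.516
grasp_force: 68.5
```

Call:
{"fn": "step_arm", "kwargs": {
  "increments": [
    [[-1,0,0,0,0,0,-60],[-1,0,0,0,0,0,-60],[-1,0,0,0,0,0,-60],[-1,0,0,0,0,0,-60],[-1,0,0,0,0,0,-60],[-1,0,0,0,0,0,-60],[-1,0,0,0,0,0,-60],[-1,0,0,0,0,0,-60],[-1,0,0,0,0,0,-60],[-1,0,0,0,0,0,-60]]
  ]
}}

```text
t: 13.47
eef_pos: [0.5012, -0.0904, 0.0852]
tool_rot: [0.0, 0.126, 0.992, 0.0]
contact_force: [-0.2, -0.2, -3.6]
gripper_width: 0.517
grasp_force: 68.5
```

```bash
python3 - <<'E'
from h import *
r=snap('wrist','w5.png');o,p,R=pose();print(p,R.as_matrix()[:,0],o['gripper_width'],o['grasp_force'],o['q'])
zl=p[2]-.011+.038
for n,k in(('red',RED),('blk',BLK)):
  for q,a in blobs(r['image'],*k,(230,100,420,400),150): print(n,q.round(1),a,ray(r,q,zl)[:2].round(4))
plan(.5086,-.093,.015,165.6)
E
```

```text
[ 0.50114027 -0.09030171  0.08522121] [-9.67597860e-01  2.52496299e-01 -2.66996050e-05] 0.5181372083651274 68.4763240814209 [ 0.76050092  0.56789563 -0.89180761  2.02587445  0.60225622  0.8311792
  0.83492503]
red [321.8 336.3] 1681 [ 0.522  -0.0958]
blk [323.5 185.1] 433 [ 0.4602 -0.0793]
blk [322.6 254.5] 2086 [ 0.4864 -0.0864]
blk [326.2 350.6] 13366 [ 0.5293 -0.0958]
from [ 0.5011 -0.0903  0.0852] yaw 165.4 -> [ 0.5086 -0.093   0.015 ] 165.6
  [-7.9, -0.7, 70.2] [0.0, 0.0, -0.2] rows 3
```

Call:
{"fn": "step_arm", "kwargs": {
  "increments": [
    [[-1,-8,-0.7,35,0,0,0],[-1,-8,-0.7,70,0,0,0],[-1,-8,-0.7,70,0,0,0],[-1,-8,-0.7,70,0,0,0]]
  ]
}}

```text
t: 13.85
eef_pos: [0.5073, -0.0924, 0.0143]
tool_rot: [-0.002, 0.126, 0.992, -0.0]
contact_force: [0.0, 0.0, -3.3]
gripper_width: 0.516
grasp_force: 68.0
```

Call:
{"fn": "step_arm", "kwargs": {
  "increments": [
    [[-1,-10,0,0,0,0,0],[-1,-18,0,0,0,0,0],[-1,-22,0,0,0,0,0],[-1,-26,0,0,0,0,0],[-1,-30,0,0,0,0,0],[-1,-33,0,0,0,0,0],[-1,-36,0,0,0,0,0],[-1,-36,0,0,0,0,0]]
  ]
}}

```text
t: 14.52
eef_pos: [0.5424, -0.1013, 0.0157]
tool_rot: [-0.001, 0.125, 0.992, -0.0]
contact_force: [-4.4, 0.3, -1.6]
gripper_width: 0.516
grasp_force: 68.7
```

Call:
{"fn": "step_arm", "kwargs": {
  "increments": [
    [[-1,-2,0,0,0,0,0],[-1,-4,0,0,0,0,0],[-1,-6,0,0,0,0,0],[-1,-8,0,0,0,0,0],[-1,-8,0,0,0,0,0]]
  ]
}}

```text
t: 14.93
eef_pos: [0.5447, -0.102, 0.0146]
tool_rot: [-0.006, 0.125, 0.992, -0.001]
contact_force: [-19.1, 4.8, 7.6]
gripper_width: 0.513
grasp_force: 69.5
```

Call:
{"fn": "step_arm", "kwargs": {
  "increments": [
    [[-1,20,0,0,0,0,0],[-1,40,0,-20,0,0,0],[-1,50,0,-60,0,0,0],[-1,50,0,-100,0,0,0],[-1,50,0,-140,0,0,0],[-1,50,0,-180,0,0,0],[-1,50,0,-180,0,0,0]]
  ]
}}

```text
t: 15.52
eef_pos: [0.5078, -0.0904, 0.2036]
tool_rot: [0.007, 0.125, 0.992, -0.001]
contact_force: [1.7, 0.6, -3.3]
gripper_width: 0.521
grasp_force: 68.5
```

```bash
python3 - <<'E'
from h import *
plan(.43,.24,.2,175)
E
```

```text
from [ 0.5078 -0.0904  0.2036] yaw 165.6 -> [0.43 0.24 0.2 ] 175
  [157.4, 300.7, 1.7] [-0.0, 0.8, -9.4] rows 10
```

Call:
{"fn": "step_arm", "kwargs": {
  "increments": [
    [[-1,157,300,0,0,0,-9.4],[-1,157,300,0,0,0,-9.4],[-1,157,300,0,0,0,-9.4],[-1,157,300,0,0,0,-9.4],[-1,157,300,0,0,0,-9.4],[-1,157,300,0,0,0,-9.4],[-1,157,300,0,0,0,-9.4],[-1,157,300,0,0,0,-9.4],[-1,157,300,0,0,0,-9.4],[-1,157,300,0,0,0,-9.4]]
  ]
}}

```text
t: 16.35
eef_pos: [0.4236, 0.2428, 0.1963]
tool_rot: [0.001, 0.04, 0.999, 0.001]
contact_force: [0.0, -0.5, -3.2]
gripper_width: 0.51
grasp_force: 68.3
```

```bash
python3 - <<'E'
from h import *
r=snap('wrist','w6.png');print(pose()[1])
E
```

```text
[0.42449846 0.24012668 0.19569106]
```

View pics/w6.png

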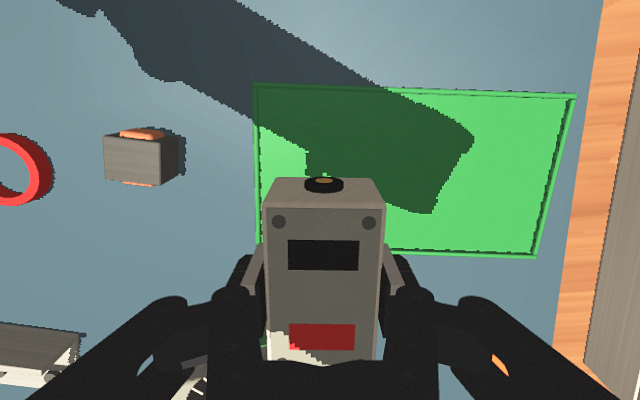

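Black terminal is visibly pressed home (short stub at (324,184)). Tray corners are at (254,84), (575,96) and (534,257).

```bash
python3 - <<'E'
from h import *
r=snap('wrist')
P=[ray(r,uv,.012)[:2] for uv in((254,84),(575,96),(534,257))];print(np.round(P,4),np.linalg.norm(P[1]-P[0]),np.linalg.norm(P[2]-P[1]))
c=(P[0]+P[2])/2;d=P[1]-P[0];d/=np.linalg.norm(d);print('c',c,'ydir',d,np.degrees(np.arctan2(d[1],d[0])))
t=c+.072*d;print(t)
f=plan(t[0],t[1],.13,np.degrees(np.arctan2(d[1],d[0]))+90);print('then z')
E
```

```text
[[0.3398 0.1845]
 [0.3751 0.4759]
 [0.5375 0.456 ]] 0.2935941488443484 0.16360426215887947
c [0.43866514 0.32020789] ydir [0.12016528 0.9927539 ] 83.09835831115075
[0.44731704 0.39168617]
from [0.4251 0.2384 0.1953] yaw 175.1 -> [0.44731704 0.39168617 0.13      ] 173.09835831115075
  [-9.0, 154.7, 65.3] [-0.0, 0.0, 2.0] rows 6
then z
```

Call:
{"fn": "step_arm", "kwargs": {
  "increments": [
    [[-1,-9,155,20,0,0,2],[-1,-9,155,40,0,0,2],[-1,-9,155,60,0,0,2],[-1,-9,155,65,0,0,2],[-1,-9,155,100,0,0,2],[-1,-9,155,140,0,0,2],[-1,-9,155,165,0,0,2],[-1,-9,155,174,0,0,2],[-1,-9,155,179,0,0,2],[-1,-9,155,179,0,0,2]]
  ]
}}

```text
t: 17.28
eef_pos: [0.4485, 0.3911, 0.0163]
tool_rot: [-0.0, 0.062, 0.998, -0.0]
contact_force: [0.6, -0.3, -2.6]
gripper_width: 0.516
grasp_force: 68.1
```

Call:
{"fn": "step_arm", "kwargs": {
  "increments": [
    [[-1,0,0,1.5,0,0,0],[-1,0,0,1.5,0,0,0],[0.3,0,0,1.5,0,0,0],[0.6,0,0,0,0,0,0],[1,0,0,0,0,0,0],[1,0,0,0,0,0,0],[1,0,0,-40,0,0,0],[1,0,0,-80,0,0,0],[1,0,0,-120,0,0,0],[1,0,0,-160,0,0,0]]
  ]
}}

```text
t: 18.12
eef_pos: [0.447, 0.3921, 0.1783]
tool_rot: [-0.0, 0.06, 0.998, 0.0]
contact_force: [0.9, 0.2, -0.0]
gripper_width: 0.998
grasp_force: 0.0
```

Call:
{"fn": "step_arm", "kwargs": {
  "increments": [
    [[1,0,0,-60,0,0,0],[1,0,0,-60,0,0,0],[1,0,0,-60,0,0,0]]
  ]
}}

```text
t: 18.37
eef_pos: [0.4486, 0.3948, 0.2421]
tool_rot: [0.003, 0.061, 0.998, 0.003]
contact_force: [0.3, 0.3, 0.4]
gripper_width: 0.998
grasp_force: 0.0
```

```bash
python3 - <<'E'
from h import *
r=snap('wrist','w7.png')
for n,k in(('red',RED),('blk',BLK)):
  for q,a in blobs(r['image'],*k,(230,60,420,260),60): print(n,q.round(1),a,ray(r,q,.043)[:2].round(4))
cv2.imwrite('pics/c7.png',cv2.resize(r['image'][60:260,200:440,::-1],(720,600)))
R={c:snap(c) for c in('scene','side')}
for c,roi in(('scene',(165,240,225,295)),('side',(335,155,375,190))):
  for q,a in blobs(R[c]['image'],*RED,roi): print(c,'B',q.round(1),a)
f=plan(.463,-.405,.24,107)
E
```

```text
red [289.2 166.3] 288 [0.4458 0.3622]
blk [289.5 130.8] 311 [0.4102 0.3678]
scene B [188.1 265.5] 33
scene B [182.3 277.6] 43
side B [350.5 155.5] 8
side B [362.5 156.3] 14
side B [351.5 167. ] 6
from [0.4474 0.3914 0.2356] yaw 173.0 -> [ 0.463 -0.405  0.24 ] 107
  [-37.4, -262.9, -1.2] [-0.1, 0.0, 22.0] rows 8
  [-133.2, -229.7, -1.5] [-0.0, -0.0, 22.0] rows 8
  [-209.6, -163.1, -1.5] [0.0, -0.0, 22.0] rows 8
```

View pics/c7.png

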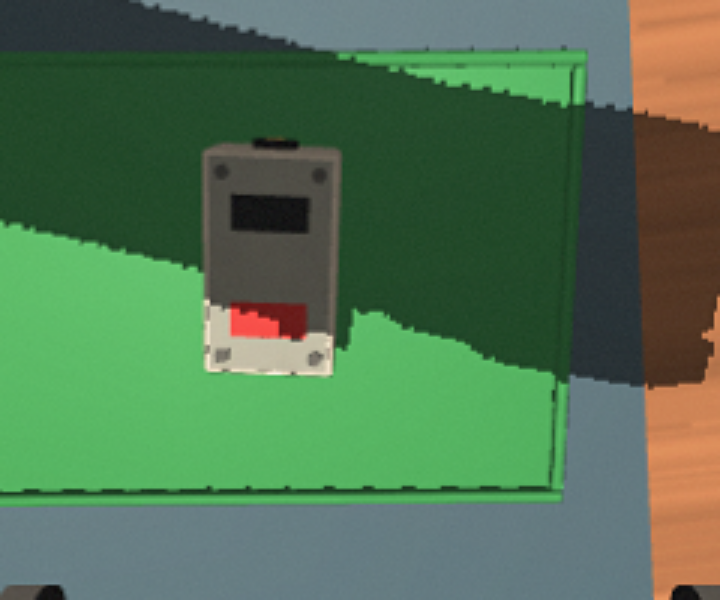

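Box A stands flat in the tray at (275,260) of the crop (around (0.428, 0.365)). It moved about 3 cm after release, which looks like the announced knock, and it is still well inside with both terminals short. On to box B.

Call:
{"fn": "step_arm", "kwargs": {
  "increments": [
    [[1,-37,-263,0,0,0,22],[1,-37,-263,0,0,0,22],[1,-37,-263,0,0,0,22],[1,-37,-263,0,0,0,22],[1,-37,-263,0,0,0,22],[1,-37,-263,0,0,0,22],[1,-37,-263,0,0,0,22],[1,-37,-263,0,0,0,22]]
  ]
}}

```text
t: 19.18
eef_pos: [0.4517, 0.1205, 0.2342]
tool_rot: [-0.001, 0.254, 0.967, -0.002]
contact_force: [-1.2, 0.3, -1.0]
gripper_width: 1.0
grasp_force: 0.0
```

Call:
{"fn": "step_arm", "kwargs": {
  "increments": [
    [[1,-133,-230,0,0,0,22],[1,-133,-230,0,0,0,22],[1,-133,-230,0,0,0,22],[1,-133,-230,0,0,0,22],[1,-133,-230,0,0,0,22],[1,-133,-230,0,0,0,22],[1,-133,-230,0,0,0,22],[1,-133,-230,0,0,0,22]]
  ]
}}

```text
t: 19.85
eef_pos: [0.4564, -0.1432, 0.2347]
tool_rot: [-0.001, 0.433, 0.901, -0.0]
contact_force: [0.4, 0.5, -0.5]
gripper_width: 1.0
grasp_force: 0.0
```

Call:
{"fn": "step_arm", "kwargs": {
  "increments": [
    [[1,-209,-163,0,0,0,22],[1,-209,-163,0,0,0,22],[1,-209,-163,0,0,0,22],[1,-209,-163,0,0,0,22],[1,-209,-163,0,0,0,22],[1,-209,-163,0,0,0,22],[1,-209,-163,0,0,0,22],[1,-209,-163,0,0,0,22],[1,-209,-163,0,0,0,22]]
  ]
}}

```text
t: 20.6
eef_pos: [0.463, -0.4024, 0.2349]
tool_rot: [-0.001, 0.594, 0.804, 0.001]
contact_force: [1.2, 0.9, -0.1]
gripper_width: 0.998
grasp_force: 0.0
```

```bash
python3 - <<'E'
from h import *
r=snap('wrist','w8.png');print(pose()[1])
for n,k in(('red',RED),('blk',BLK)):
  for p,a in blobs(r['image'],*k,(200,60,440,260),50): print(n,p.round(1),a,ray(r,p,.038)[:2].round(4),ray(r,p,.019)[:2].round(4))
E
```

```text
[ 0.46335427 -0.40125842  0.23532033]
red [424.9  71.2] 283 [ 0.529  -0.2852] [ 0.5339 -0.2826]
red [318.  195.5] 283 [ 0.4685 -0.4316] [ 0.47   -0.4372]
red [319.  217.1] 119 [ 0.4766 -0.4545] [ 0.4785 -0.4614]
blk [317.8 132.2] 219 [ 0.4492 -0.3689] [ 0.4496 -0.371 ]
```

View pics/w8.png

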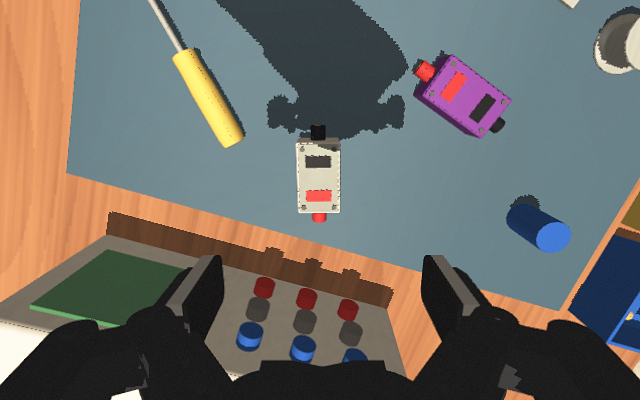

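Box B's lid centre is at (318,179), black end at (318,132) and red end at (319,217). The purple look-alike at (462,95), the driver at (232,145) and the instrument panel at about y=270 are all clear.

```bash
python3 - <<'E'
from h import *
r=snap('wrist')
for n,uv,z in(('blkpatch',(318,161),.038),('redp',(318,195.5),.038),('panelbase',(330,285),0),('panel@.1',(330,295),.1),('drv',(243,145),.015)):print(n,ray(r,uv,z)[:2].round(4))
f=plan(.460,-.4145,.011,107.3)
E
```

```text
blkpatch [ 0.4583 -0.3955]
redp [ 0.4691 -0.4306]
panelbase [ 0.5215 -0.551 ]
panel@.1 [ 0.5037 -0.5027]
drv [ 0.3776 -0.4072]
from [ 0.4635 -0.4009  0.2357] yaw 107.3 -> [ 0.46   -0.4145  0.011 ] 107.3
  [-12.4, -7.4, 224.7] [0.0, -0.1, -0.0] rows 7
```

Call:
{"fn": "step_arm", "kwargs": {
  "increments": [
    [[1,-13,-4,40,0,0,0],[1,-13,-4,80,0,0,0],[1,-13,-4,120,0,0,0],[1,-13,-4,160,0,0,0],[1,-13,-4,195,0,0,0],[1,-13,-4,215,0,0,0],[1,-13,-4,223,0,0,0],[1,-13,-4,223,0,0,0],[1,-13,-4,223,0,0,0]]
  ]
}}

```text
t: 21.45
eef_pos: [0.4636, -0.4168, 0.0144]
tool_rot: [0.001, 0.594, 0.805, 0.0]
contact_force: [1.1, 0.5, -0.1]
gripper_width: 1.002
grasp_force: 0.0
```

Call:
{"fn": "step_arm", "kwargs": {
  "increments": [
    [[-1,0,0,0,0,0,0],[-1,0,0,0,0,0,0],[-1,0,0,0,0,0,0],[-1,0,0,0,0,0,0],[-1,0,0,0,0,0,0],[-1,0,0,0,0,0,0]]
  ],
  "force": 60
}}

```text
t: 21.95
eef_pos: [0.4632, -0.4184, 0.015]
tool_rot: [0.001, 0.595, 0.804, -0.0]
contact_force: [-0.8, 0.7, 6.1]
gripper_width: 0.516
grasp_force: 62.5
```

Call:
{"fn": "step_arm", "kwargs": {
  "increments": [
    [[-1,0,0,-20,0,0,0],[-1,0,0,-50,0,0,0],[-1,0,0,-85,0,0,0],[-1,0,0,-119,0,0,0],[-1,0,0,-119,0,0,0]]
  ]
}}

```text
t: 22.37
eef_pos: [0.4658, -0.4199, 0.1396]
tool_rot: [0.006, 0.595, 0.804, -0.0]
contact_force: [0.8, -0.7, -2.1]
gripper_width: 0.514
grasp_force: 62.6
```

```bash
python3 - <<'E'
from h import *
f=plan(.48,-.085,.13,165.6)
E
```

```text
from [ 0.4658 -0.4199  0.1396] yaw 107.0 -> [ 0.48  -0.085  0.13 ] 165.6
  [316.2, 111.5, 7.4] [0.1, 0.7, -58.6] rows 10
```

Call:
{"fn": "step_arm", "kwargs": {
  "increments": [
    [[-1,316,111,7,0,0,-58],[-1,316,111,7,0,0,-58],[-1,316,111,7,0,0,-58],[-1,316,111,7,0,0,-58],[-1,316,111,7,0,0,-58],[-1,316,111,7,0,0,-58],[-1,316,111,7,0,0,-58],[-1,316,111,7,0,0,-58],[-1,316,111,7,0,0,-58],[-1,316,111,7,0,0,-58]]
  ]
}}

```text
t: 23.2
eef_pos: [0.4756, -0.0801, 0.1254]
tool_rot: [0.0, 0.127, 0.992, 0.0]
contact_force: [0.5, -0.4, -3.0]
gripper_width: 0.517
grasp_force: 62.6
```

```bash
cat >> h.py <<'E'
def held(off):
    r=snap('wrist');o,p,R=pose();X=R.as_matrix()[:,0];Y=R.as_matrix()[:,1];z=p[2]-off+.038;out=[]
    print(p.round(4),'grip',o['gripper_width'],o['grasp_force'])
    for n,k in(('red',RED),('blk',BLK)):
        for q,a in blobs(r['image'],*k,(260,120,400,355),500):
            if a<3500: d=ray(r,q,z)-p;print(n,q.round(),a,'tool x,y mm',(d@X*1e3).round(1),(d@Y*1e3).round(1))
    return r
E
python3 - <<'E'
from h import *
held(.015);plan(.5086,-.093,.018,165.6)
E
```

```text
[ 0.4755 -0.0825  0.1252] grip 0.5130411936940537 62.567378282547
red [318. 126.] 751 tool x,y mm 62.9 0.7
red [322. 316.] 1602 tool x,y mm -14.6 2.5
blk [321. 156.] 1463 tool x,y mm 52.5 1.8
blk [322. 236.] 1964 tool x,y mm 21.6 2.1
blk [388. 313.] 1511 tool x,y mm -12.7 29.6
blk [263. 297.] 516 tool x,y mm -5.8 -21.6
from [ 0.4755 -0.0825  0.1252] yaw 165.1 -> [ 0.5086 -0.093   0.018 ] 165.6
  [-34.7, -1.6, 107.2] [-0.0, -0.0, -0.5] rows 4
```

Call:
{"fn": "step_arm", "kwargs": {
  "increments": [
    [[-1,-35,-1.6,30,0,0,-0.5],[-1,-35,-1.6,70,0,0,-0.5],[-1,-35,-1.6,107,0,0,-0.5],[-1,-35,-1.6,107,0,0,-0.5],[-1,-35,-1.6,107,0,0,-0.5]]
  ]
}}

```text
t: 23.67
eef_pos: [0.5079, -0.0953, 0.0167]
tool_rot: [-0.002, 0.128, 0.992, -0.0]
contact_force: [-0.6, 0.1, -2.3]
gripper_width: 0.515
grasp_force: 70.6
```

Call:
{"fn": "step_arm", "kwargs": {
  "increments": [
    [[-1,-10,0,0,0,0,0],[-1,-20,0,0,0,0,0],[-1,-27,0,0,0,0,0],[-1,-31,0,0,0,0,0],[-1,-35,0,0,0,0,0],[-1,-39,0,0,0,0,0],[-1,-42,0,0,0,0,0],[-1,-42,0,0,0,0,0]]
  ]
}}

```text
t: 24.33
eef_pos: [0.5477, -0.1041, 0.0182]
tool_rot: [-0.002, 0.126, 0.992, -0.0]
contact_force: [-7.3, 1.6, -1.0]
gripper_width: 0.511
grasp_force: 71.1
```

Call:
{"fn": "step_arm", "kwargs": {
  "increments": [
    [[-1,-2,0,0,0,0,0],[-1,-4,0,0,0,0,0],[-1,-6,0,0,0,0,0],[-1,-8,0,0,0,0,0],[-1,-8,0,0,0,0,0]]
  ]
}}

```text
t: 24.75
eef_pos: [0.5478, -0.1042, 0.0167]
tool_rot: [-0.009, 0.125, 0.992, -0.001]
contact_force: [-25.8, 6.2, 10.9]
gripper_width: 0.512
grasp_force: 72.5
```

Call:
{"fn": "step_arm", "kwargs": {
  "increments": [
    [[-1,20,0,0,0,0,0],[-1,45,0,-20,0,0,0],[-1,58,0,-50,0,0,0],[-1,58,0,-90,0,0,0],[-1,58,0,-90,0,0,0]]
  ]
}}

```text
t: 25.17
eef_pos: [0.5055, -0.0912, 0.115]
tool_rot: [0.005, 0.126, 0.992, -0.0]
contact_force: [2.1, 0.2, -2.8]
gripper_width: 0.516
grasp_force: 70.9
```

Call:
{"fn": "step_arm", "kwargs": {
  "increments": [
    [[-1,0,0,0,0,0,60],[-1,0,0,0,0,0,60],[-1,0,0,0,0,0,60],[-1,0,0,0,0,0,60],[-1,0,0,0,0,0,60],[-1,0,0,0,0,0,60],[-1,0,0,0,0,0,60],[-1,0,0,0,0,0,60],[-1,0,0,0,0,0,60],[-1,0,0,0,0,0,60]]
  ]
}}

```text
t: 26.0
eef_pos: [0.5024, -0.0917, 0.1091]
tool_rot: [0.001, 0.606, 0.796, 0.0]
contact_force: [-0.3, -0.8, -2.2]
gripper_width: 0.512
grasp_force: 70.9
```

Call:
{"fn": "step_arm", "kwargs": {
  "increments": [
    [[-1,0,0,0,0,0,60],[-1,0,0,0,0,0,60],[-1,0,0,0,0,0,60],[-1,0,0,0,0,0,60],[-1,0,0,0,0,0,60],[-1,0,0,0,0,0,60],[-1,0,0,0,0,0,60],[-1,0,0,0,0,0,60],[-1,0,0,0,0,0,60],[-1,0,0,0,0,0,60]]
  ]
}}

```text
t: 26.83
eef_pos: [0.502, -0.0915, 0.1087]
tool_rot: [0.0, 0.922, 0.387, 0.0]
contact_force: [0.8, 0.6, -3.1]
gripper_width: 0.508
grasp_force: 70.8
```

Call:
{"fn": "step_arm", "kwargs": {
  "increments": [
    [[-1,0,0,0,0,0,60],[-1,0,0,0,0,0,60],[-1,0,0,0,0,0,60],[-1,0,0,0,0,0,60],[-1,0,0,0,0,0,60],[-1,0,0,0,0,0,60],[-1,0,0,0,0,0,60],[-1,0,0,0,0,0,60],[-1,0,0,0,0,0,60],[-1,0,0,0,0,0,60]]
  ]
}}

```text
t: 27.67
eef_pos: [0.5018, -0.0914, 0.1085]
tool_rot: [-0.0, 0.992, -0.125, 0.0]
contact_force: [0.9, 0.6, -2.8]
gripper_width: 0.512
grasp_force: 70.8
```

```bash
python3 - <<'E'
from h import *
held(.015);plan(.5086,-.093,.018,-14.4)
E
```

```text
[ 0.5018 -0.0915  0.1085] grip 0.5152523111869568 70.83779454231262
red [323. 324.] 1679 tool x,y mm -16.8 0.1
blk [319. 158.] 668 tool x,y mm 53.2 -1.2
blk [317. 244.] 1694 tool x,y mm 19.9 -2.2
blk [389. 314.] 1432 tool x,y mm -11.7 27.3
from [ 0.5018 -0.0915  0.1085] yaw -14.2 -> [ 0.5086 -0.093   0.018 ] -14.4
  [6.9, -0.2, 90.5] [-0.0, -0.0, 0.2] rows 4
```

Call:
{"fn": "step_arm", "kwargs": {
  "increments": [
    [[-1,7,0,30,0,0,0],[-1,7,0,65,0,0,0],[-1,7,0,90,0,0,0],[-1,7,0,90,0,0,0],[-1,7,0,90,0,0,0]]
  ]
}}

```text
t: 28.13
eef_pos: [0.5074, -0.0932, 0.0176]
tool_rot: [-0.0, 0.992, -0.125, -0.001]
contact_force: [-0.4, -0.1, -3.5]
gripper_width: 0.518
grasp_force: 70.4
```

Call:
{"fn": "step_arm", "kwargs": {
  "increments": [
    [[-1,10,0,0,0,0,0],[-1,19,0,0,0,0,0],[-1,23,0,0,0,0,0],[-1,27,0,0,0,0,0],[-1,31,0,0,0,0,0],[-1,35,0,0,0,0,0],[-1,38,0,0,0,0,0],[-1,38,0,0,0,0,0]]
  ]
}}

```text
t: 28.8
eef_pos: [0.5415, -0.1021, 0.0182]
tool_rot: [-0.0, 0.992, -0.126, -0.004]
contact_force: [-10.2, 2.4, 1.0]
gripper_width: 0.513
grasp_force: 71.2
```

Call:
{"fn": "step_arm", "kwargs": {
  "increments": [
    [[-1,2,0,0,0,0,0],[-1,4,0,0,0,0,0],[-1,6,0,0,0,0,0],[-1,8,0,0,0,0,0],[-1,8,0,0,0,0,0]]
  ]
}}

```text
t: 29.22
eef_pos: [0.5415, -0.1023, 0.0165]
tool_rot: [-0.0, 0.992, -0.125, -0.011]
contact_force: [-26.6, 8.5, 9.6]
gripper_width: 0.518
grasp_force: 72.1
```

Call:
{"fn": "step_arm", "kwargs": {
  "increments": [
    [[-1,-20,0,0,0,0,0],[-1,-45,0,-20,0,0,0],[-1,-52,0,-50,0,0,0],[-1,-52,0,-90,0,0,0],[-1,-52,0,-90,0,0,0],[-1,-52,0,-90,0,0,0]]
  ]
}}

```text
t: 29.72
eef_pos: [0.5058, -0.0924, 0.112]
tool_rot: [-0.0, 0.992, -0.126, 0.004]
contact_force: [0.0, 0.4, -4.4]
gripper_width: 0.51
grasp_force: 70.9
```

```bash
python3 - <<'E'
from h import *
r=held(.015)
cv2.imwrite('pics/c9.png',np.hstack([cv2.resize(r['image'][120:360,230:420,::-1],(380,480)),cv2.resize(cv2.imread('pics/w6.png')[120:360,230:420],(380,480))]))
E
```

```text
[ 0.5041 -0.0923  0.1101] grip 0.5089665718166061 70.87126135826111
red [323. 324.] 1678 tool x,y mm -16.6 -0.1
blk [316. 244.] 1661 tool x,y mm 20.5 -2.7
blk [389. 314.] 1437 tool x,y mm -11.4 27.5
```

View pics/c9.png

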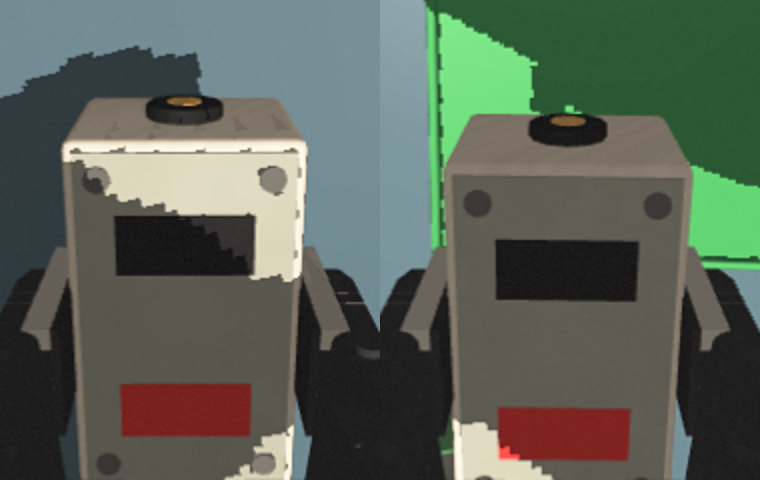

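Both black stubs look equally short (left box B, right box A reference), so B's black is home. Now to the tray.

```bash
python3 - <<'E'
from h import *
f=plan(.432,.247,.16,-7)
R=snap('side')
for q,a in blobs(R['image'],*RED,(250,255,370,360),3): print('tray red',q,ray(R,q,.043)[:2])
E
```

```text
from [ 0.5041 -0.0923  0.1101] yaw -14.5 -> [0.432 0.247 0.16 ] -7
  [-154.4, -310.5, -50.4] [-0.0, -0.3, -7.5] rows 10
tray red [304.21621622 304.48648649] [0.44506957 0.36351277]
```

Call:
{"fn": "step_arm", "kwargs": {
  "increments": [
    [[-1,0,0,-40,0,0,0],[-1,-20,-40,-50,0,0,-7.5],[-1,-154,-310,-50,0,0,-7.5],[-1,-154,-310,-50,0,0,-7.5],[-1,-154,-310,-50,0,0,-7.5],[-1,-154,-310,-50,0,0,-7.5],[-1,-154,-310,-50,0,0,-7.5],[-1,-154,-310,-50,0,0,-7.5],[-1,-154,-310,-50,0,0,-7.5],[-1,-154,-310,-50,0,0,-7.5]]
  ]
}}

```text
t: 30.65
eef_pos: [0.4281, 0.2537, 0.1575]
tool_rot: [-0.002, 0.998, -0.057, -0.001]
contact_force: [0.5, 1.5, -2.6]
gripper_width: 0.509
grasp_force: 70.6
```

```bash
python3 - <<'E'
from h import *
held(.015);print(bot.get_obs()['q'].round(2))
f=plan(.432,.247,.022,-7)
E
```

```text
[0.4281 0.2541 0.1575] grip 0.5184939931262054 70.64514756202698
red [323. 324.] 1679 tool x,y mm -16.8 0.8
blk [319. 243.] 1912 tool x,y mm 20.3 -0.4
blk [389. 314.] 1466 tool x,y mm -11.7 27.9
[-0.35  0.3  -0.36  2.03  0.14  0.84 -2.47]
from [0.4281 0.2541 0.1575] yaw -6.4 -> [0.432 0.247 0.022] -7
  [5.0, 7.1, 135.5] [-0.2, 0.1, 0.6] rows 5
```

Call:
{"fn": "step_arm", "kwargs": {
  "increments": [
    [[-1,5,7,30,0,0,0.5],[-1,5,7,70,0,0,0.5],[-1,5,7,105,0,0,0.5],[-1,5,7,125,0,0,0.5],[-1,5,7,133,0,0,0.5],[-1,5,7,137,0,0,0.5],[-1,5,7,137,0,0,0.5],[-1,5,7,137,0,0,0.5]]
  ]
}}

```text
t: 31.37
eef_pos: [0.4357, 0.2396, 0.0221]
tool_rot: [-0.0, 0.998, -0.065, 0.001]
contact_force: [1.0, -0.5, -3.0]
gripper_width: 0.512
grasp_force: 70.5
```

Call:
{"fn": "step_arm", "kwargs": {
  "increments": [
    [[-1,0,0,2,0,0,0],[-1,0,0,3,0,0,0],[0.3,0,0,3,0,0,0],[0.6,0,0,1,0,0,0],[1,0,0,0,0,0,0],[1,0,0,0,0,0,0],[1,0,0,-40,0,0,0],[1,0,0,-80,0,0,0],[1,0,0,-120,0,0,0],[1,0,0,-160,0,0,0]]
  ]
}}

```text
t: 32.2
eef_pos: [0.4345, 0.2391, 0.1832]
tool_rot: [-0.0, 0.998, -0.065, -0.0]
contact_force: [0.6, -0.0, -0.2]
gripper_width: 1.003
grasp_force: 0.0
```

Call:
{"fn": "step_arm", "kwargs": {
  "increments": [
    [[1,0,0,-60,0,0,0],[1,0,0,-60,0,0,0],[1,0,0,-60,0,0,0]]
  ]
}}

```text
t: 32.45
eef_pos: [0.4373, 0.2409, 0.2468]
tool_rot: [-0.003, 0.998, -0.065, 0.004]
contact_force: [1.2, 0.1, 0.2]
gripper_width: 1.001
grasp_force: 0.0
```

```bash
python3 - <<'E'
from h import *
r=snap('wrist');s=snap('side')
print([(q.round(),a,ray(r,q,.043)[:2].round(3)) for k in(RED,BLK) for q,a in blobs(r['image'],*k,(200,60,600,260),60)])
cv2.imwrite('pics/m10.png',np.vstack([r['image'][60:290,160:560,::-1],cv2.resize(s['image'][260:360,250:400,::-1],(400,267),interpolation=2)]))
f=plan(.6022,.1912,.23,130)
E
```

```text
[(array([579., 160.]), np.int32(1210), array([ 0.413, -0.019])), (array([210., 176.]), np.int32(234), array([0.445, 0.36 ])), (array([325., 183.]), np.int32(286), array([0.422, 0.241])), (array([453., 180.]), np.int32(398), array([0.409, 0.107])), (array([211., 209.]), np.int32(231), array([0.41 , 0.367]))]
from [0.4351 0.2392 0.242 ] yaw -7.5 -> [0.6022 0.1912 0.23  ] 130
  [57.3, 8.6, 4.1] [-0.0, -0.1, -45.8] rows 8
  [33.7, 47.1, 4.0] [0.0, 0.0, -45.8] rows 8
  [-10.3, 57.0, 4.0] [0.0, 0.0, -45.8] rows 8
```

View pics/m10.png

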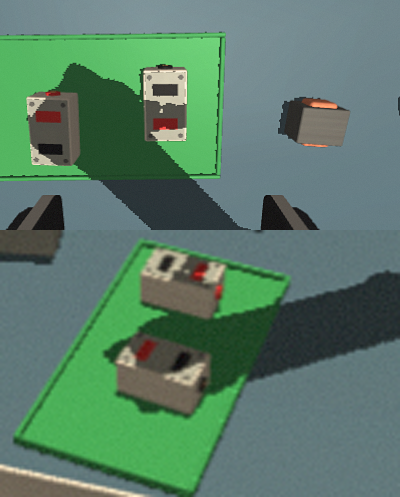

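Top: both boxes flat in the tray at (53,128) and (165,104) of the wrist crop, with A's red and B's black stubs short. Bottom: side view, with B's red end at (219,292). I'll check that one numerically.

```bash
python3 - <<'E'
from h import *
s=snap('side');r=snap('wrist')
h=cv2.cvtColor(s['image'],cv2.COLOR_RGB2HSV)
x0,y0,x1,y1=315,262,345,296
m=cv2.inRange(h[y0:y1,x0:x1],(0,120,60),(8,255,255))|cv2.inRange(h[y0:y1,x0:x1],(170,120,60),(180,255,255))
n,l,st,c=cv2.connectedComponentsWithStats(m)
for i in range(1,n):
  if st[i,4]>2: print(st[i]+[x0,y0,0,0,0],c[i]+[x0,y0])
# box centre from lid outline in wrist view is approx TCP release; red patch via side
cen=np.array([.4365,.2385]);d=np.array([-.9915,.130]);e=np.array([.13,.9915])
for L in(.038,.041,.053):
  P=[np.r_[cen+d*L+e*.008*np.cos(t),.024+.008*np.sin(t)] for t in np.linspace(0,6.28,24)]
  uv=np.array([proj(s,p) for p in P]);print(L,uv.min(0).round(1),uv.max(0).round(1))
for n_,v in(('redpatch',.018),('blkpatch',-.018)):print(n_,proj(s,np.r_[cen+d*v,.043]).round(1))
E
```

```text
[321 272   7   7  27] [324.18518519 275.37037037]
[330 280   3   6  10] [331.3 282.4]
0.038 [331.5 279.3] [333.5 285.1]
0.041 [332.5 279.6] [334.5 285.4]
0.053 [336.8 280.7] [338.7 286.6]
redpatch [325.7 275. ]
blkpatch [313.2 271.7]
```

Box B's red tip edge (332–333 px) matches home (about 333) and not proud (about 337). Now the lever.

```bash
python3 - <<'E'
from h import *
f=plan(.5995,.1928,.22,-20)
R=f[1]
h=np.array([.642,.1435]);p0=np.array([.5995,.1928])
for a in(130.8,145,160,175,190.5):
  q=h+.065*np.array([np.cos(np.radians(a)),np.sin(np.radians(a))]);print(a,q.round(4),(R.inv().apply(np.r_[q-p0,0])*1e3).round(1))
E
```

```text
from [0.4341 0.2385 0.24  ] yaw -7.5 -> [0.5995 0.1928 0.22  ] -20
  [169.9, 23.8, 19.8] [0.1, 0.1, 12.5] rows 6
130.8 [0.5995 0.1927] [0.1 0.1 0. ]
145 [0.5888 0.1808] [-6. 15.  0.]
160 [0.5809 0.1657] [-8.2 31.8  0. ]
175 [0.5772 0.1492] [-6.  48.6  0. ]
190.5 [0.5781 0.1317] [ 0.8 64.8  0. ]
```

Call:
{"fn": "step_arm", "kwargs": {
  "increments": [
    [[1,170,24,10,0,0,12.5],[1,170,24,10,0,0,12.5],[1,170,24,10,0,0,12.5],[1,170,24,10,0,0,12.5],[1,170,24,20,0,0,12.5],[1,170,24,20,0,0,12.5],[1,170,24,20,0,0,12.5]]
  ]
}}

```text
t: 33.23
eef_pos: [0.599, 0.1929, 0.2185]
tool_rot: [0.001, 0.985, -0.174, -0.002]
contact_force: [-0.4, 1.5, 0.4]
gripper_width: 0.999
grasp_force: 0.0
```

```bash
python3 - <<'E'
from h import *
r=snap('wrist')
for q,a in blobs(r['image'],(6,140,80),(20,255,255),(150,60,500,330),100): print(q.round(1),a,ray(r,q,.125)[:2].round(4))
print(proj(r,(.5995,.1928,.129)),proj(r,(.5995,.1928,.1)))
plan(.5995,.1928,.107,-20)
E
```

```text
[322.3 189.4] 909 [0.6063 0.1899]
[480.7 279. ] 271 [0.4947 0.0978]
[321.68742381 200.76015324] [321.62337133 189.46761176]
from [0.5988 0.1937 0.2197] yaw -19.9 -> [0.5995 0.1928 0.107 ] -20
  [1.3, 0.4, 112.7] [0.1, 0.2, 0.1] rows 4
```

Call:
{"fn": "step_arm", "kwargs": {
  "increments": [
    [[1,1,0,40,0,0,0],[1,1,0,80,0,0,0],[1,1,0,113,0,0,0],[1,1,0,113,0,0,0],[-1,1,0,113,0,0,0],[-1,1,0,113,0,0,0],[-1,1,0,113,0,0,0],[-1,1,0,113,0,0,0],[-1,1,0,113,0,0,0],[-1,1,0,113,0,0,0]]
  ],
  "force": 20
}}

```text
t: 34.12
eef_pos: [0.6017, 0.1916, 0.1103]
tool_rot: [0.001, 0.985, -0.174, 0.001]
contact_force: [-4.0, -4.9, 8.6]
gripper_width: 0.244
grasp_force: 21.4
```

Call:
{"fn": "step_arm", "kwargs": {
  "increments": [
    [[-1,-3,8,0,0,0,0],[-1,-6,15,0,0,0,0],[-1,-8,24,0,0,0,0],[-1,-8,32,0,0,0,0],[-1,-7,40,0,0,0,0],[-1,-6,49,0,0,0,0],[-1,-3,57,0,0,0,0],[-1,1,65,0,0,0,0],[-1,1,65,0,0,0,0],[-1,1,65,0,0,0,0]]
  ]
}}

```text
t: 34.95
eef_pos: [0.5806, 0.1318, 0.1099]
tool_rot: [-0.001, 0.985, -0.173, 0.001]
contact_force: [-1.6, 1.3, 8.0]
gripper_width: 0.247
grasp_force: 21.7
```

Release, rise, and measure the angle.

Call:
{"fn": "step_arm", "kwargs": {
  "increments": [
    [[-1,0,0,-3,0,0,0],[1,0,0,-3,0,0,0],[1,0,0,-3,0,0,0],[1,0,0,-3,0,0,0],[1,0,0,-3,0,0,0],[1,0,0,-40,0,0,0],[1,0,0,-80,0,0,0],[1,0,0,-120,0,0,0],[1,0,0,-120,0,0,0],[1,0,0,-120,0,0,0]]
  ]
}}

```text
t: 35.78
eef_pos: [0.5817, 0.132, 0.2314]
tool_rot: [-0.001, 0.985, -0.173, 0.003]
contact_force: [-0.4, 0.0, -0.3]
gripper_width: 0.995
grasp_force: 0.0
```

```bash
python3 - <<'E'
from h import *
R={c:snap(c) for c in('scene','side','wrist')}
r=R['wrist'];cv2.imwrite('pics/w11.png',r['image'][:,:,::-1])
from itertools import combinations
uv={}
for c,roi in(('scene',(350,155,395,200)),('side',(255,210,300,250)),('wrist',(150,60,500,330))):
  b=max(blobs(R[c]['image'],(6,140,80),(20,255,255),roi,10),key=lambda t:t[1]);uv[c]=b[0];print(c,b)
A=[];B=[]
for c in('scene','side'):
  o=ray(R[c],uv[c],0);d=ray(R[c],uv[c],.5)-o;d/=np.linalg.norm(d);Q=np.eye(3)-np.outer(d,d);A.append(Q);B.append(Q@o)
k=np.linalg.lstsq(np.vstack(A),np.hstack(B),rcond=None)[0];print('knob',k)
for h in((.642,.1435),(.643,.140)):print(np.degrees(np.arctan2(k[1]-h[1],k[0]-h[0]))%360)
# white lever arm in wrist: bright pixels near line hinge-knob at z .092
m=cv2.cvtColor(r['image'],cv2.COLOR_RGB2HSV);m=cv2.inRange(m,(0,0,170),(180,60,255))
print('hinge px',proj(r,(.6425,.142,.096)),'knob px',proj(r,(.5785,.131,.129)))
for q,a in blobs(r['image'],(50,140,60),(70,255,255),(200,120,450,330),10):print('green',q,a,ray(r,q,.081)[:2])
for q,a in blobs(r['image'],*RED,(200,120,450,330),15):print('red',q,a,ray(r,q,.081)[:2])
E
```

```text
scene (array([366.59756098, 173.06097561]), np.int32(82))
side (array([280.10344828, 224.22988506]), np.int32(87))
wrist (array([321.38369305, 192.19544365]), np.int32(834))
knob [0.5794867  0.13386682 0.10967738]
188.7602625974002
185.51568118361936
hinge px [282.09290915 118.44347075] knob px [322.81259977 199.0823144 ]
green [307.  234.9] 10 [0.53627016 0.16172087]
green [285.         239.46153846] 13 [0.53895168 0.18258037]
green [236.16666667 250.        ] 12 [0.54460515 0.22959064]
green [262.75       251.41666667] 12 [0.53472164 0.20676446]
green [226.36363636 251.90909091] 11 [0.54594919 0.23902482]
green [292.18181818 251.63636364] 11 [0.525047   0.18085453]
green [276.63636364 262.36363636] 11 [0.51963864 0.19882549]
green [304.28571429 272.07142857] 14 [0.50096762 0.17781473]
green [297.225 288.725] 40 [0.48628936 0.19074529]
green [251.94827586 310.96551724] 58 [0.47821157 0.24212001]
green [303.625 313.25 ] 16 [0.45808511 0.19479126]
green [304.38461538 324.53846154] 13 [0.44540899 0.19878717]
red [361.42857143 135.46428571] 56 [0.60607771 0.08610035]
red [260.44444444 159.64646465] 99 [0.61609486 0.17461405]
red [414.64       276.66666667] 75 [0.46017781 0.07965845]
red [280.45652174 327.31521739] 92 [0.4506134  0.22269234]
```

```bash
python3 - <<'E'
from h import *
s=snap('side')
print([(q.round(),a,ray(s,q,.043)[:2].round(3)) for q,a in blobs(s['image'],*RED,(285,260,345,320),8)])
print(bot.get_obs()['t'],bot.hand_in())
E
```

```text
[(array([324., 275.]), np.int32(28), array([0.422, 0.244])), (array([332., 283.]), np.int32(10), array([0.397, 0.267])), (array([304., 305.]), np.int32(38), array([0.445, 0.364]))]
the job is handed in; nothing more can be done
35.9833 None
```

The job is handed in at 36 s. The lever went to idle first. Both boxes found had their red and black terminals pressed home on the bracket and stand flat in the green tray. The lever then went to about 57–59° by my measurement, within 5° of the green mark.

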